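# Weigh magnet shims on the hook scale and tip them under the lamp

## Task

Weigh the shim plates that are there, one at a time in the order red, yellow, green, blue: hang each by the window of its lug on the spring scale's hook, let go and let it come to rest, then lay it flat on the tilting pan's floor, in the white lane if the pointer rested above the red line and in the black lane if below (either lane will do if it is right on the line). When all lie in the pan, tip it by its handle to about 25 degrees under the lamp, hold it there for three seconds and lower it level again. Leave the other things where they are.

Things in the scene. Friction and masses are not known exactly. Their poses are not given: they have to be found in the camera images.
- shim_red: steel shim plate with a red grip, may be absent; 60 (x) by 100 (y) by 8 mm, 0.28 to 0.52 kg (hidden pockets); origin at the centre of its underside, z up. Upright lug in its middle, 10 mm thick (x): a window 50 mm wide (y), open along x, from 8 to 40 mm above the underside, and over it the solid grip, 66 mm wide (y), from 40 to 80 mm. Same after a half turn
- red_eye (a point): middle of the underside of the red grip (top of the lug's window), 40 mm above the plate's underside
- shim_yellow: steel shim plate with a yellow grip, may be absent; 60 (x) by 100 (y) by 8 mm, 0.28 to 0.52 kg (hidden pockets); origin at the centre of its underside, z up. Upright lug in its middle, 10 mm thick (x): a window 50 mm wide (y), open along x, from 8 to 40 mm above the underside, and over it the solid grip, 66 mm wide (y), from 40 to 80 mm. Same after a half turn
- yellow_eye (a point): middle of the underside of the yellow grip (top of the lug's window), 40 mm above the plate's underside
- shim_green: steel shim plate with a green grip, may be absent; 60 (x) by 100 (y) by 8 mm, 0.28 to 0.52 kg (hidden pockets); origin at the centre of its underside, z up. Upright lug in its middle, 10 mm thick (x): a window 50 mm wide (y), open along x, from 8 to 40 mm above the underside, and over it the solid grip, 66 mm wide (y), from 40 to 80 mm. Same after a half turn
- green_eye (a point): middle of the underside of the green grip (top of the lug's window), 40 mm above the plate's underside
- shim_blue: steel shim plate with a blue grip, may be absent; 60 (x) by 100 (y) by 8 mm, 0.28 to 0.52 kg (hidden pockets); origin at the centre of its underside, z up. Upright lug in its middle, 10 mm thick (x): a window 50 mm wide (y), open along x, from 8 to 40 mm above the underside, and over it the solid grip, 66 mm wide (y), from 40 to 80 mm. Same after a half turn
- blue_eye (a point): middle of the underside of the blue grip (top of the lug's window), 40 mm above the plate's underside
- scale: spring scale on a stand: grey foot 120 x 110 mm, column 250 mm high with, on its +y side, a white plate with one red line; does not move in a run. Origin under the column; yaw differs from run to run. The hook reaches out along its -x
- scale_hook (a joint): how far the hook is pulled down, m: 0 empty (stop), 80 N/m, lightly damped (settles in about 1.5 s). The black pointer, which moves with the blue hook carriage, stands at the red line at 0.049 (0.40 kg) and below it for heavier loads; range to 0.095
- hook_seat (a point): where a load hangs on the hook: top of its level round arm (8 mm thick, along the scale's x), 175 mm out from the column's axis and 154 mm above the table when empty; goes down with the load. The upturned tip is 14 to 28 mm farther out (-x of the scale) and rises 10 mm above the arm's top; a stop 14 mm high stands 65 mm behind the seat
- pan_stand: stand of the tilting pan, fixed to the table in a run; origin on the table under the pan's centre, -x side towards the robot; yaw differs from run to run
- pan (a joint): tilt of the pan, rad: 0 level (stop), grows as the handle is lifted, up to 0.9; damped, but sinks back when let go
- pan_floor (a point): centre of the pan's floor, turns with the pan (x away from the handle, y left, z up). Two lanes with slippery liners (plates slide to the far wall when it is tipped), each 212 mm (x) by 125 mm (y), walls 17 mm high and 6 mm thick: white lane at y = +3 to +128 mm, black lane at y = -3 to -128 mm. Each takes three plates in a row, long side along y
- pan_handle (a point): middle of the pan's orange handle, a round bar 14 mm thick and 100 mm long along the pan's y, on the side of the pan towards the robot, 43 mm clear of its wall, 60 mm above the table when level
- pan_hinge (a point): on the hinge axis of the pan (along y), 118 mm beyond the floor's centre, 30 mm above the table
- gauge_block: blue anodised gauge block, 35 x 90 x 30 mm, a bystander
- feeler_holder: brass feeler holder with steel blades, about 190 mm long, a bystander
- spacer_ring: black acetal spacer ring, 70 mm across, 18 mm high, a bystander
- screwdriver: screwdriver, a bystander
- offcut_bin: blue open bin, 130 x 170 x 60 mm, a bystander
- setting_block: dark steel setting block, 50 x 120 x 40 mm, a bystander

How it is judged:
By the outcome, as a careful person would: the job done as asked, in the order asked, and still so for the second after the job is handed in, with the robot touching nothing.
Of shim_red, shim_yellow, shim_green, shim_blue only 2 to 3 are there at a start; the rules pass over those that are not, and their reading is None.
At some moment in a run one of shim_red, shim_yellow, shim_green, shim_blue may be knocked a few centimetres aside while the robot is not near it.
It also fails if it takes over 210 s, if anything falls off the work surface, if the arm or the gripper's body presses on something with over 40 N, if the wrist force passes 120 N, or if a joint passes its speed limit or range.

## Robot

A 7-joint arm with a two-finger parallel gripper is mounted at the origin on the work surface. World frame = base frame: x ahead of the robot, y to its left, z up, the work surface at z = 0. Lengths are in m, angles in rad, forces in N, time in s.
With the tool pointing down it reaches from about 0.425 to 0.95 m from the base axis. Payload 4.7 kg.
Tool frame: the origin (TCP) lies on the centre line of the jaws, within the pads' length; the fingertips stand robot.nose_length ahead of it and the grasp point (between the pads) lies 8 mm behind it (robot.nose_length is the distance from the TCP to the fingertips, in m); z points along the fingers, x is the direction in which the jaws open and shut, and the axes are right-handed (so a half turn about z gives the same grasp; the last joint's range is limited). The gripper opens to 85 mm and grips with 20 to 120 N. Pads are 22 mm wide; open, the fingers measure 114 mm over their backs; the gripper's body (76 mm by 85 mm) begins 54 mm behind the grasp point. The pads swing forward as they close: fully open they stand 13 mm farther back than shut.
Start: joints at [-1.151, 0.469, -0.049, 1.532, 0.024, 1.141, -0.082], TCP at [0.293, 0.608, 0.217] pointing down, gripper open.
Joint ranges: [-2.59, 2.59], [-0.33, 1.99], [-1.39, 1.29], [0.1, 2.45], [-1.04, 4.18], [0.21, 1.99], [-2.66, 2.66]. Speed limits (rad/s): [2.57, 2.57, 3.14, 3.14, 3.14, 3.14, 3.14].

## Interface

Orientations are given as [roll, pitch, yaw] about the fixed x, y, z axes, in that order (R = Rz(yaw) Ry(pitch) Rx(roll)).
In Python, from plant import robot gives the robot as it stands. Calls block until the motion is done:
- robot.goto(position, orientation): joint-space move of the TCP to a pose.
- robot.move_straight(position, vel=0.15, attitude=None, contact_N=None): straight line of the TCP; attitude=None keeps the orientation; vel is the mean speed in m/s. With contact_N (N) it stops when the force on the tool has changed by that much, and returns True; else False.
- robot.move_joints(angles): joint-space move.
- robot.grip(opening, strength=None): opening from 0.0 (shut) to 1.0 (fully open); strength is the grip in N (None keeps the last); returns when the fingers have stopped.
- robot.sleep(seconds).
- robot.inverse_kinematics(position, orientation): joint angles nearest the present ones, or None.
- robot.sense(): the state.
- robot.grab_frame(name): name is "scene" or "top" or "wrist"; returns a dict with "image" (480x640x3 uint8, red, green, blue), "range_z" (480x640 float32, m along the optical axis (not along the pixel's ray), 0 where there is no reading), "fx", "fy", "cx", "cy" (pixels), "R" (3x3) and "t" (3): a world point X has camera coordinates R X + t. Camera axes: x right, y down, z forward; pixel columns grow to the right and rows downward; lengths in m; the calibration is good to about 2 mm. A picture is of the moment at which its call begins.
A pose or a line that the arm cannot do raises robot.IKError and nothing moves.
- robot.close_job(): hands the job in, once; it reports no verdict.
The state is a dict: "t": time; "joint_pos": joint angles; "joint_velocities": joint speeds; "effort": joint torques, N m; "tcp_pos": TCP position; "tcp_rot": TCP orientation; "wrist_force": force on the tool from outside, world axes, zero at the start; "torque": the same for the moment, N m; "opening": opening from 0.0 (shut) to 1.0 (fully open).
Only numpy, scipy, OpenCV 4.12 (cv2) and the standard library are available. Lean on these libraries where they do the work, as an engineer would, in place of code of your own. Each camera call takes 0.05 s, during which the arm holds its last target. There are 200 camera calls.

## Working session

There is one attempt and no reset: what is moved stays moved. The work goes in short steps, each a Python script; the robot and the scene stay as the last script left them, time stands still between calls to the robot, and variables do not carry over. Pictures are saved under pics/ and viewed, about 12 in all and at most 16, crops included, and the job is handed in when it is done.

```bash
ls; mkdir -p pics; python3 - <<'E'
from plant import robot
import cv2,numpy as np
s=robot.sense();print(s,robot.nose_length)
for n in("scene","top"):
    f=robot.grab_frame(n);cv2.imwrite(f"pics/{n}0.png",f["image"][:,:,::-1]);np.savez(f"{n}0.npz",**f)
    print(n,f["fx"],f["cx"],f["cy"],f["R"],f["t"])
E
```

```text
pics
{'t': 0.0, 'joint_pos': array([-1.15092572,  0.46946669, -0.04859045,  1.53370531,  0.02411661,
        1.14098926, -0.08227615]), 'joint_velocities': array([-0.00020104, -0.00162188, -0.00154388, -0.00031655, -0.00162627,
        0.00080264, -0.00135558]), 'effort': array([ 5.95371876e-04, -5.10301352e+01, -4.66904417e-02, -2.37722433e+01,
        1.05813573e-02,  7.36810587e-03, -1.11579712e-05]), 'tcp_pos': array([0.29258529, 0.60760808, 0.21593959]), 'tcp_rot': array([3.14150278e+00, 1.98030615e-03, 1.12208429e+00]), 'wrist_force': array([-0.29351458, -0.29594516, -0.19246426]), 'torque': array([-0.04263731,  0.04358705,  0.00899443]), 'opening': 0.9985387377161583} 0.011
scene 446.7478947958182 315.8098208484684 237.5080779070563 [[-0.62444729  0.78106517 -0.00166853]
 [ 0.43175089  0.34339516 -0.8340689 ]
 [-0.6508892  -0.52155246 -0.55165776]] [ 0.34740907 -0.1476351   1.5217896 ]
top 450.7285484743943 314.38054614424146 236.92831613504885 [[ 9.42091267e-02 -9.95552376e-01  3.27063230e-04]
 [-9.73782789e-01 -9.22173871e-02 -2.07949592e-01]
 [ 2.07054871e-01  1.92722609e-02 -9.78139489e-01]] [-0.01302457  0.57145798  1.34972467]
```

View pics/scene0.png

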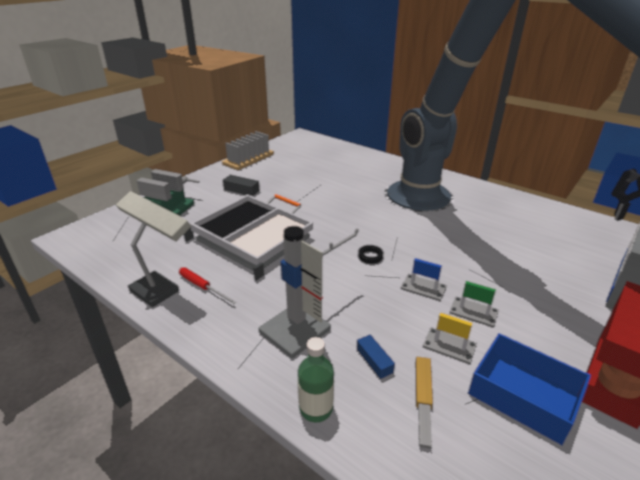

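View pics/top0.png

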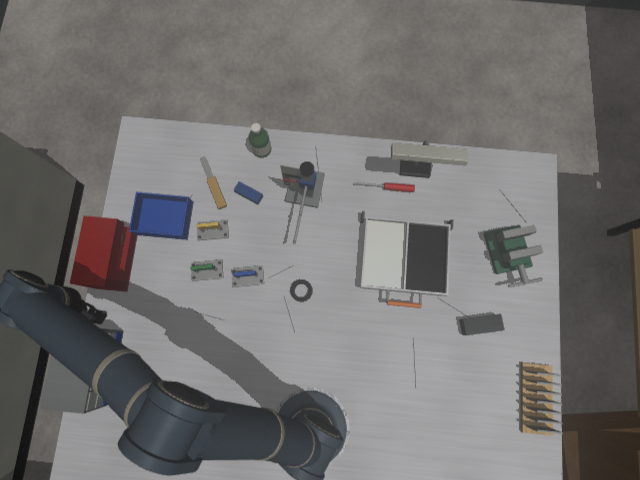

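Present: yellow, green and blue shims; no red. Scene/top show yellow (211,229), green (207,269), blue (247,274), the column (307,169) with its hook pointing down-image, the pan (405,256) and its handle (403,304).

```bash
cat > h.py <<'E'
import numpy as np,cv2
def cloud(f):
    v,u=np.mgrid[:480,:640];Z=f["range_z"]
    P=np.stack([(u-f["cx"])/f["fx"]*Z,(v-f["cy"])/f["fy"]*Z,Z],-1)
    X=(P-f["t"])@f["R"]; X[Z<=0]=np.nan; return X
def plane(f,uv,z):
    uv=np.atleast_2d(uv).astype(float)
    d=np.c_[(uv[:,0]-f["cx"])/f["fx"],(uv[:,1]-f["cy"])/f["fy"],np.ones(len(uv))]@f["R"]
    C=-f["R"].T@f["t"]; s=(z-C[2])/d[:,2]; return C+s[:,None]*d
HUE={"red":(0,8),"yellow":(18,32),"green":(50,85),"blue":(105,125)}
def cmask(f,c,s=90,v=40):
    h=cv2.cvtColor(np.ascontiguousarray(f["image"]),cv2.COLOR_RGB2HSV);a,b=HUE[c]
    return (h[...,0]>=a)&(h[...,0]<=b)&(h[...,1]>=s)&(h[...,2]>=v)
def rect(P):
    "minAreaRect of xy -> centre, (long,short), yaw of the short side in (-90,90]"
    (c),(w,h),a=cv2.minAreaRect((P[:,:2]*1000).astype(np.float32))
    if w>h: w,h,a=h,w,a+90
    a=(a+90)%180-90
    return np.array(c)/1000,(h,w),a
def shim(f,c):
    X=cloud(f);z=X[...,2]
    m=cmask(f,c)&(z>.05)&(z<.095)&(X[...,0]>.2)
    P=X[m]
    if len(P)<15:return None
    med=np.median(P[:,:2],0);near=np.hypot(*(X[...,:2]-med).transpose(2,0,1))<.075
    pl=X[near&(z>.003)&(z<.014)]
    top=X[near&m&(z>.068)]
    return rect(top) if len(top)>5 else None, rect(pl) if len(pl)>30 else None,np.nanmax(P[:,2])
E
python3 - <<'E'
import numpy as np
from h import *
np.set_printoptions(precision=4,suppress=True)
F={n:dict(np.load(n+"0.npz")) for n in("scene","top")}
for n,f in F.items():
    X=cloud(f);z=X[...,2]
    print(n,"table z",np.nanpercentile(z[(X[...,0]>.3)&(X[...,0]<.8)&(abs(X[...,1])<.4)],[5,25,50]))
    for c in HUE: print(c,shim(f,c))
    reg=(X[...,0]>.3)&(X[...,0]<1)&(X[...,1]>-.1)&(X[...,1]<.15)
    col=X[reg&(z>.235)];print("col top",len(col),col.mean(0),np.ptp(col,axis=0))
    hk=X[reg&(z>.125)&(z<.175)&(X[...,0]<.76)];print("hook",len(hk));
    if len(hk):print(hk[np.argsort(hk[:,0])][::max(1,len(hk)//25)])
    ft=X[reg&(z>.006)&(z<.03)&(X[...,0]>.6)];print("foot",rect(ft),np.median(ft[:,2]))
    b=cmask(f,"blue")&reg&(z>.1);print("carriage",X[b].mean(0) if b.any() else 0)
    h=cv2.cvtColor(f["image"],cv2.COLOR_RGB2HSV)
    o=(h[...,0]>4)&(h[...,0]<16)&(h[...,1]>130)&(X[...,1]<0)&(X[...,0]>.25)&(z>.045)&(z<.075)
    if o.any():print("handle",rect(X[o]),np.percentile(X[o][:,2],[50,95]))
    pr=(X[...,1]<-.12)&(X[...,1]>-.5)&(X[...,0]>.4)&(X[...,0]<.78)&(z>.025)&(z<.075)
    wh=X[pr&(h[...,2]>150)&(h[...,1]<40)];bk=X[pr&(h[...,2]<60)]
    for q in(wh,bk): print("lane",len(q),rect(q) if len(q) else 0,np.percentile(q[:,2],[10,50,90]) if len(q) else 0)
E
```

```text
scene table z [-0.7518 -0.0021 -0.0004]
red ((array([0.5281, 0.6641]), (64.08133697509766, 32.166351318359375), -17.101104736328125), (array([0.5397, 0.6245]), (131.64453125, 109.6196060180664), -47.29039764404297), np.float64(0.09477285225396236))
yellow ((array([0.5762, 0.378 ]), (63.98379898071289, 14.527312278747559), 10.50832462310791), (array([0.5758, 0.3771]), (100.81600952148438, 63.65386962890625), 11.504156112670898), np.float64(0.08161227852702911))
green ((array([0.4455, 0.3776]), (59.65144729614258, 10.824542999267578), 9.737199783325195), (array([0.4471, 0.3635]), (129.3450469970703, 66.99699401855469), 13.757305145263672), np.float64(0.09470221225879925))
blue (None, (array([0.5745, 0.5317]), (144.22479248046875, 74.50733947753906), 0.061257947236299515), np.float64(0.0819160535406349))
col top 282 [0.7299 0.0828 0.2443] [0.0403 0.0884 0.0132]
hook 971
[[0.5249 0.1008 0.1599]
 [0.5503 0.0991 0.1528]
 [0.5828 0.0971 0.1525]
 [0.6128 0.0913 0.1579]
 [0.6286 0.0923 0.1535]
 [0.7285 0.1149 0.1359]
 [0.7295 0.1077 0.1329]
 [0.7305 0.1171 0.1742]
 [0.731  0.1228 0.1747]
 [0.
[... 2232 characters left out ...]
55 0.1324]
 [0.7144 0.0557 0.1718]
 [0.7242 0.1221 0.1707]
 [0.7269 0.1276 0.1257]
 [0.7284 0.1147 0.1431]
 [0.7292 0.1207 0.1481]
 [0.73   0.1378 0.1677]
 [0.7309 0.1391 0.1475]
 [0.7322 0.1302 0.1463]]
foot (array([0.7736, 0.025 ]), (345.62445068359375, 248.7340087890625), 89.81049346923828) 0.015504577169259737
carriage [0.7131 0.0715 0.1758]
handle (array([ 0.3888, -0.2467]), (95.23362731933594, 8.843157768249512), -0.3479461669921875) [0.0667 0.0709]
lane 2861 (array([ 0.5428, -0.2518]), (263.6278991699219, 225.47877502441406), -0.06098175048828125) [0.0345 0.0388 0.0538]
lane 68 (array([ 0.5527, -0.3729]), (221.1208038330078, 12.48509407043457), 86.8539047241211) [0.0338 0.0383 0.042 ]
```

```bash
sed -i 's/(X\[...,0\]>.2)/(X[...,0]>.2)\&(X[...,1]<.47)\&(X[...,0]<.66)/' h.py; python3 - <<'E'
import numpy as np
from h import *
np.set_printoptions(precision=4,suppress=True)
F={n:dict(np.load(n+"0.npz")) for n in("scene","top")}
for n,f in F.items():
    X=cloud(f);z=X[...,2];h=cv2.cvtColor(f["image"],cv2.COLOR_RGB2HSV)
    print(n,"blue",shim(f,"blue"),"red",shim(f,"red"))
    reg=(X[...,0]>.65)&(X[...,0]<.8)&(X[...,1]>0)&(X[...,1]<.15)
    c=X[reg&(z>.235)&(h[...,2]<70)]; print("cap",len(c),c.min(0),c.max(0),np.median(c,0))
    hk=X[(X[...,0]>.5)&(X[...,0]<.66)&(X[...,1]>.05)&(X[...,1]<.13)&(z>.13)&(z<.18)]
    p=np.polyfit(hk[:,0],hk[:,1],1);print("hook line",p,np.degrees(np.arctan(p[0])),"tip x",hk[:,0].min(),"y at .55",np.polyval(p,.55),len(hk))
    for nm,m in(("white",(h[...,2]>190)&(h[...,1]<40)),("black",(h[...,2]<60))):
        m=m&(X[...,0]>.42)&(X[...,0]<.68)&(X[...,1]<-.1)&(X[...,1]>-.4)
        k,l,st,_=cv2.connectedComponentsWithStats(cv2.morphologyEx(m.astype(np.uint8),cv2.MORPH_OPEN,np.ones((3,3))))
        i=1+np.argmax(st[1:,4]);v,u=np.nonzero(l==i)
        P=plane(f,np.c_[u,v],.035);r=rect(P);print(nm,r,np.median(X[l==i][:,2]))
    b=cmask(f,"blue")&reg&(z>.1);print("carriage",np.median(X[b],0))
E
```

```text
scene blue ((array([0.4371, 0.2456]), (62.17265319824219, 12.862639427185059), 9.485766410827637), (array([0.4341, 0.2637]), (141.45559692382812, 71.88562774658203), 5.801016330718994), np.float64(0.0819160535406349)) red (None, None, np.float64(0.06711839856973219))
cap 236 [0.7084 0.064  0.2352] [0.7461 0.0986 0.2482] [0.7313 0.0853 0.2462]
hook line [-0.0977  0.1514] -5.580339644289044 tip x 0.5248823901934788 y at .55 0.09769691839936925 177
white (array([ 0.5346, -0.187 ]), (195.34300231933594, 101.63772583007812), -89.34136867523193) 0.035708613579423024
black (array([ 0.5311, -0.3253]), (187.66831970214844, 95.29960632324219), 89.96084594726562) 0.03559978841960115
carriage [0.7453 0.0887 0.1556]
top blue ((array([0.4359, 0.2427]), (61.87344741821289, 9.31937313079834), 11.158246040344238), (array([0.4431, 0.2719]), (146.87060546875, 145.32830810546875), 52.05321502685547), np.float64(0.08721156137945102)) red ((array([ 0.3934, -0.2531]), (84.39471435546875, 2.182816505432129), -1.6839675903320312), (array([ 0.3765, -0.2389]), (149.09530639648438, 113.41377258300781), -0.6613845825195312), np.float64(0.07146273310618227))
cap 150 [0.705 0.059 0.237] [0.7414 0.0961 0.2575] [0.7217 0.0776 0.2488]
hook line [-0.1012  0.1504] -5.779666144120745 tip x 0.5244554740669148 y at .55 0.09477206961155218 120Traceback (most recent call last):
  File "<stdin>", line 15, in <module>
    return _wrapfunc(a, 'argmax', axis=axis, out=out, **kwds)
    return bound(*args, **kwds)
ValueError: attempt to get argmax of an empty sequence
```

```bash
cat >> h.py <<'E'
YS=np.radians(-5.7); SX=np.array([np.cos(YS),np.sin(YS)]); SEAT=np.array([.552,.0962])
def O(y):return [np.pi,0,y]
def find(robot,c,tag=None):
    r=[]
    for n in("scene","top"):
        f=robot.grab_frame(n);s=shim(f,c)
        if s and s[0] is not None:
            r.append((s[0][0],s[0][2],s[0][1]))
        if tag:cv2.imwrite(f"pics/{n}{tag}.png",f["image"][:,:,::-1])
    print(c,r);return np.mean([a[0] for a in r],0),np.radians(np.mean([a[1] for a in r]))
E
python3 - <<'E'
import numpy as np
from h import *
from plant import robot
np.set_printoptions(precision=4,suppress=True)
for n in("scene","top"):
    f=dict(np.load(n+"0.npz"));X=cloud(f);z=X[...,2]
    m=(z>.046)&(z<.062)&(X[...,0]>.435)&(X[...,0]<.68)&(X[...,1]<-.1)&(X[...,1]>-.41)
    P=X[m];print(n,rect(P),len(P),np.percentile(P,[2,98],axis=0)[:,:2],np.median(P[:,2]))
    d=P[(abs(P[:,1]+.25)<.03)&(P[:,0]>.47)&(P[:,0]<.63)];q=np.polyfit(d[:,0],d[:,1],1);print("divider",q,np.polyval(q,.552),len(d))
q0=robot.sense()["joint_pos"]
for y in(0,np.pi,-np.pi):
    for nm,p,o in(("yel",[.575,.377,.067],O(y+.185)),("hookout",[.465,.105,.2],O(y+YS)),("seat",[.552,.096,.12],O(y+YS)),("w1",[.62,-.185,.1],O(y)),("b3",[.48,-.32,.1],O(y)),("han",[.391,-.247,.06],O(y)),("han25",[.42,-.247,.18],[np.pi,.43 if abs(y)<1 else -.43,y])):
        r=robot.inverse_kinematics(p,o);print(round(y,1),nm,r)
E
```

```text
scene (array([ 0.5456, -0.2461]), (273.325927734375, 222.6807403564453), -0.41765594482421875) 835 [[ 0.4357 -0.3798]
 [ 0.6548 -0.1123]] 0.05118673179279229
divider [-0.0044 -0.2432] -0.24566674019102638 148
top (array([ 0.5453, -0.2521]), (276.8586730957031, 220.84791564941406), -0.16394805908203125) 766 [[ 0.4355 -0.382 ]
 [ 0.6544 -0.1142]] 0.05423411395270339
divider [-0.0108 -0.2414] -0.24734269899766015 128
0 yel [-0.7707  0.6361  0.1907  1.6409 -0.1468  0.8786 -0.3376]
0 hookout [-0.6794  0.1622  0.4172  2.0283 -0.0796  0.9663 -0.3212]
0 seat [-0.5737  0.4084  0.4198  1.9284 -0.2174  0.8488 -0.1395]
0 w1 [-0.1989  0.6027  0.6131  1.7426 -0.4189  0.9302  0.5865]
0 b3 [-0.132   0.5905  0.9041  1.9226 -0.5846  0.9154  1.0638]
0 han [-0.0249  0.3961  0.6132  2.1983 -0.3766  0.6483  0.8562]
0 han25 [-0.2235  0.5222  0.8024  1.8085 -0.1413  1.3316  0.6368]
3.1 yel [-0.3494  0.6752 -0.4385  1.6119  0.3373  0.9304  2.4197]
3.1 hookout [ 0.6445  0.3712 -1.1639  1.9643  0.3921  1.0588  2.3492]
3.1 seat [ 0.574   0.6962 -1.1775  1.8644  0.729   1.0958  2.1533]
3.1 w1 [-0.4656  0.813   1.1073  1.7569 -0.8125  1.1082 -2.2248]
3.1 b3 [-0.2408  0.7012  1.111   1.9274 -0.7536  1.0063 -1.9214]
3.1 han [-0.3599  0.5963  1.1143  2.2123 -0.7749  0.8045 -1.8698]
3.1 han25 [-0.3914  0.6614  1.1128  1.8163 -0.3095  1.3669 -2.2971]
-3.1 yel [-0.3494  0.6752 -0.4385  1.6119  0.3373  0.9304  2.4197]
-3.1 hookout [ 0.6445  0.3712 -1.1639  1.9643  0.3921  1.0588  2.3492]
-3.1 seat [ 0.574   0.6962 -1.1775  1.8644  0.729   1.0958  2.1533]
-3.1 w1 [-0.4656  0.813   1.1073  1.7569 -0.8125  1.1082 -2.2248]
-3.1 b3 [-0.2408  0.7012  1.111   1.9274 -0.7536  1.0063 -1.9214]
-3.1 han [-0.3599  0.5963  1.1143  2.2123 -0.7749  0.8045 -1.8698]
-3.1 han25 [-0.3914  0.6614  1.1128  1.8163 -0.3095  1.3669 -2.2971]
```

```bash
cat >> h.py <<'E'
GZ=.067            # TCP above the plate's underside when gripping
def fz(robot,n=5):
    v=[]
    for _ in range(n): robot.sleep(.04);v.append(robot.sense()["wrist_force"][2])
    return float(np.mean(v))
def pick(robot,p,yaw):
    robot.goto([p[0],p[1],.16],O(yaw)); f0=fz(robot)
    robot.move_straight([p[0],p[1],GZ],vel=.12)
    robot.grip(0.0,60); robot.move_straight([p[0],p[1],.21],vel=.15); robot.sleep(.4)
    f1=fz(robot); s=robot.sense(); print("W",f0-f1,"open",s["opening"],"tcp",s["tcp_pos"],"t",s["t"])
    return f0,f0-f1
def P3(d,z): return [*(SEAT+SX*d),z]
def hang(robot,f0,W):
    robot.goto(P3(-.085,.25),O(YS)); robot.move_straight(P3(-.085,.154+.017+GZ-.04),vel=.15)
    robot.move_straight(P3(0,.154+.017+GZ-.04),vel=.08)
    print("in, f",fz(robot)-f0+W,robot.sense()["tcp_pos"])
E
python3 - <<'E'
from h import *
from plant import robot
np.set_printoptions(precision=4,suppress=True)
p,y=find(robot,"yellow");f0,W=pick(robot,p,y);hang(robot,f0,W)
print(f0,W,robot.sense()["wrist_force"])
f=robot.grab_frame("scene");cv2.imwrite("pics/in.png",cv2.resize(f["image"][200:360,250:450,::-1],None,fx=4,fy=4)[:600])
E
```

```text
yellow [(array([0.5758, 0.3779]), 10.135063171386719, (63.920955657958984, 13.807872772216797)), (array([0.5746, 0.3758]), 10.585199356079102, (63.03825378417969, 8.587702751159668))]
W -0.1838402559959963 open 0.0014705473186905158 tcp [0.5752 0.3768 0.21  ] t 5.1917
in, f -0.2836893027059301 [0.5517 0.0963 0.1981]
0.08262689576809147 -0.1838402559959963 [-0.2801 -0.0062 -0.0518]
```

View pics/in.png

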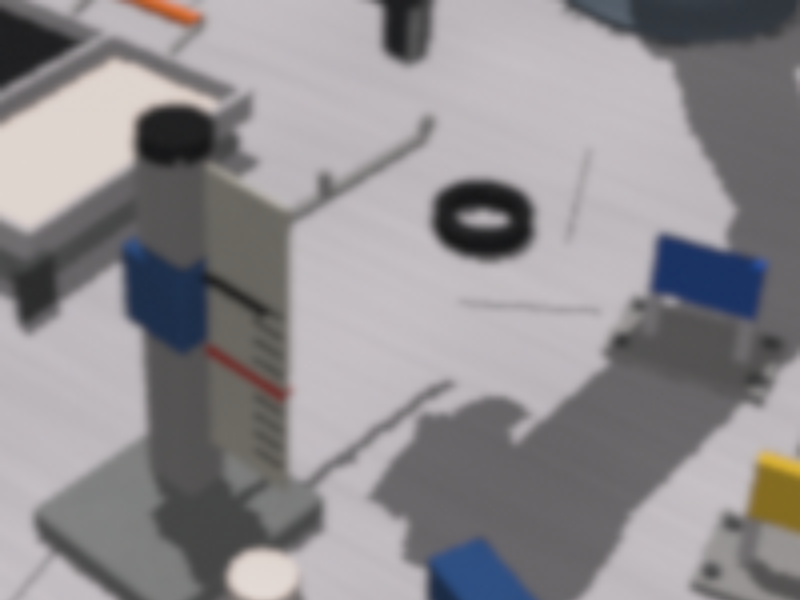

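The gripper closed on nothing (opening 0.0015) and the yellow shim still stands on the table around full-frame (445,322). I'll find it again and look.

```bash
python3 - <<'E'
from h import *
from plant import robot
np.set_printoptions(precision=4,suppress=True)
robot.move_straight(P3(-.085,.198),vel=.2);robot.move_straight(P3(-.085,.25),vel=.2);robot.grip(1.0)
for c in("yellow","green","blue"):p,y=find(robot,c);
p,y=find(robot,"yellow","1")
robot.goto([p[0],p[1],.19],O(y));find(robot,"yellow")
f=robot.grab_frame("wrist");cv2.imwrite("pics/w1.png",f["image"][:,:,::-1]);np.savez("w1.npz",**f)
print(robot.sense()["t"])
X=cloud(f);m=cmask(f,"yellow");print(np.nanmedian(X[m],0),m.sum(), np.nanpercentile(X[m],[2,98],axis=0))
E
```

```text
yellow [(array([0.5767, 0.3783]), 7.864765644073486, (64.0157241821289, 13.692732810974121)), (array([0.5742, 0.3752]), 9.206727027893066, (64.87847137451172, 9.061896324157715))]
green [(array([0.446 , 0.3777]), 10.670744895935059, (59.71997833251953, 11.323404312133789)), (array([0.4411, 0.3749]), 10.559398651123047, (61.1152229309082, 6.767179489135742))]
blue [(array([0.4375, 0.2467]), 14.023283004760742, (61.96309280395508, 13.813634872436523))]
yellow [(array([0.5763, 0.3777]), 9.835224151611328, (64.52775573730469, 15.0560302734375)), (array([0.5745, 0.3746]), 9.822340965270996, (63.938270568847656, 9.532407760620117))]
yellow [(array([0.5764, 0.3781]), 11.690670013427734, (64.25132751464844, 13.87421703338623)), (array([0.5757, 0.3713]), 11.301673889160156, (57.66282653808594, 9.87729549407959))]
11.7583
[0.6851 0.3821 0.0203] 6863 [[0.5678 0.348  0.0072]
 [0.7449 0.413  0.0809]]
```

View pics/w1.png

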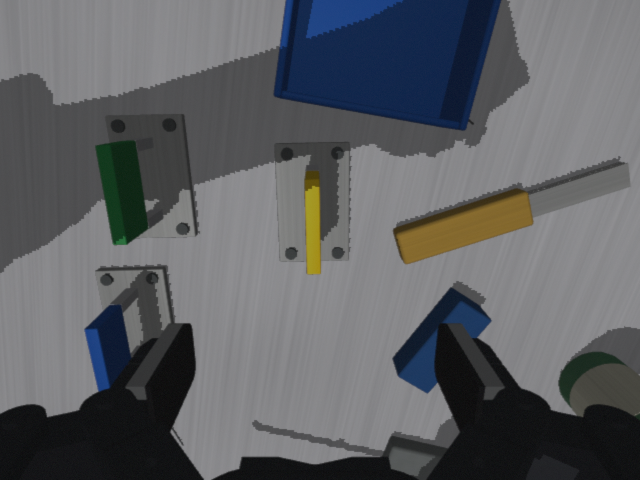

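The wrist view shows the yellow lug between the fingers in x (313 vs mid 317), standing untouched at rows 170-273. I'll check its position through the wrist calibration.

```bash
python3 - <<'E'
from h import *
from plant import robot
np.set_printoptions(precision=4,suppress=True)
f=dict(np.load("w1.npz"));X=cloud(f);z=X[...,2];m=cmask(f,"yellow")&(z>.065)&(z<.09)&(X[...,0]<.62)
print(rect(X[m]),np.percentile(X[m],[2,50,98],axis=0))
s=robot.sense();print(s["tcp_pos"],s["tcp_rot"],s["opening"])
C=-f["R"].T@f["t"];print("cam",C,f["R"])
for d in(.19,.179,.08):
    q=f["R"]@np.array([*s["tcp_pos"][:2],d])+f["t"];print(d,q[:2]/q[2]*f["fx"]+[f["cx"],f["cy"]])
fm=np.nan_to_num(f["range_z"]);print("finger depth",np.median(fm[330:345,165:175]),np.median(fm[330:345,462:470]), X[345,180],X[345,450])
E
```

```text
(array([0.5748, 0.3771]), (65.55180358886719, 9.855494499206543), 10.727685928344727) [[0.5659 0.3464 0.0747]
 [0.5743 0.3796 0.08  ]
 [0.5835 0.409  0.0814]]
[0.5762 0.3743 0.1913] [-3.1415 -0.0015  0.1688] 1.0003510526142836
cam [0.5627 0.4524 0.3483] [[ 0.9858  0.1682  0.0025]
 [ 0.159  -0.9368  0.3118]
 [ 0.0548 -0.3069 -0.9502]]
0.19 [314.1212 306.4983]
0.179 [314.0864 295.2691]
0.08 [313.8903 231.9798]
finger depth 0.13246606 0.13223815 [0.5329 0.3745 0.2319] [0.6168 0.3896 0.2333]
```

```bash
python3 - <<'E'
from h import *
from plant import robot
np.set_printoptions(precision=4,suppress=True)
def tips(f,tag):
    X=cloud(f);m=(f["image"].max(2)<70)&(X[...,2]>.1)
    s=robot.sense();d=X-s["tcp_pos"];y=s["tcp_rot"][2]
    a=d[...,0]*np.cos(y)+d[...,1]*np.sin(y);b=-d[...,0]*np.sin(y)+d[...,1]*np.cos(y)
    m=(abs(a)<.06)&(abs(b)<.03)&(d[...,2]>-.06)&(d[...,2]<.09)
    print(tag,s["tcp_pos"],s["opening"],"min z rel tcp",np.percentile(d[m][:,2],[0,1,3,10,50]),"a",np.percentile(a[m],[1,25,75,99]),"b",np.percentile(b[m],[1,50,99]))
tips(dict(np.load("w1.npz")),"open")
robot.grip(0.0,60);f=robot.grab_frame("wrist");tips(f,"shut");np.savez("w2.npz",**f)
cv2.imwrite("pics/w2.png",f["image"][:,:,::-1]); robot.grip(1.0)
f=robot.grab_frame("scene");tips(f,"scene open")
E
```

```text
open [0.5762 0.3743 0.1913] 1.0003510526142836 min z rel tcp [0.0266 0.0302 0.0334 0.041  0.0735] a [-0.0593 -0.0453  0.0453  0.0593] b [-0.0103  0.0088  0.0165]
shut [0.5754 0.3762 0.1899] 0.0010592056290086203 min z rel tcp [0.0176 0.024  0.031  0.0515 0.0727] a [-0.0476 -0.0244  0.0243  0.0476] b [-0.0086  0.0112  0.0172]
scene open [0.5754 0.3762 0.19  ] 0.9983797554728615 min z rel tcp [0.0265 0.0271 0.028  0.0319 0.0486] a [-0.0436  0.049   0.0562  0.0587] b [-0.0108  0.0025  0.0163]
```

View pics/w2.png

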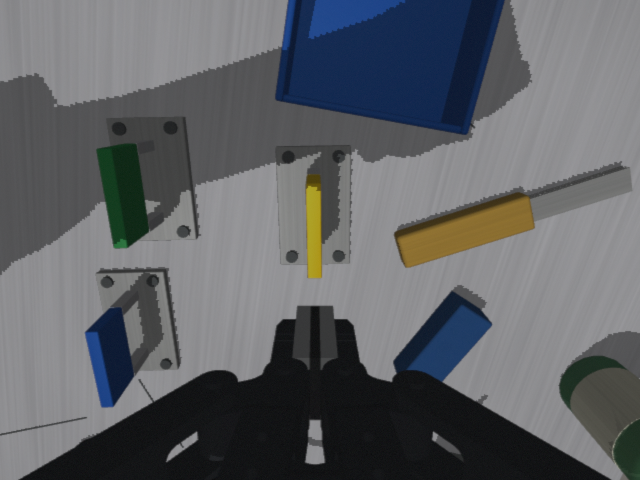

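Both cameras put the open fingertips about 27 mm *behind* the reported TCP, so about 14–17 mm when shut, not 11 mm ahead. The first grasp closed above the lug. I'll correct the grip height and check it by the opening.

```bash
sed -i 's/^GZ=.067.*/GZ=.042/; s/\[p\[0\],p\[1\],.16\],O/[p[0],p[1],.13],O/' h.py; python3 - <<'E'
from h import *
from plant import robot
np.set_printoptions(precision=4,suppress=True)
p,y=np.array([.5753,.3768]),np.radians(10.5)
f0,W=pick(robot,p,y)
f=robot.grab_frame("wrist");cv2.imwrite("pics/w3.png",f["image"][:,:,::-1])
if robot.sense()["opening"]>.05:
    hang(robot,f0,W);print(robot.sense()["wrist_force"])
    f=robot.grab_frame("scene");cv2.imwrite("pics/in2.png",cv2.resize(f["image"][200:350,250:450,::-1],None,fx=4,fy=4))
E
```

```text
W 4.687953392604843 open 0.10760523441851894 tcp [0.5753 0.3768 0.21  ] t 17.4083
in, f 0.38938786540972536 [0.5517 0.0963 0.1731]
[ 0.055   0.4897 -3.5642]
```

View pics/in2.png

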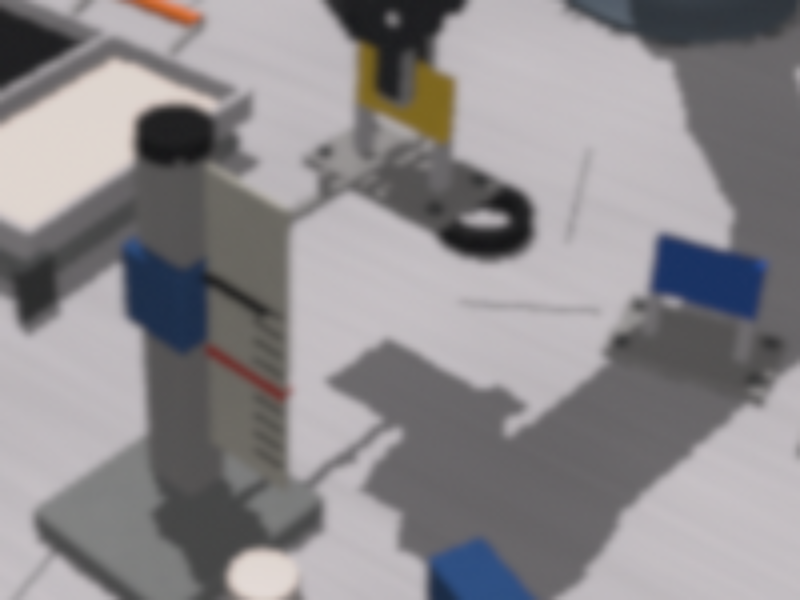

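Hook arm passes through the yellow window, pointer still at the top. Lower and release.

```bash
cat >> h.py <<'E'
ZC=.154+GZ-.04
def release(robot,f0,W):
    "follow the hook down until it bears the load, let go, rise"
    robot.move_straight(P3(0,ZC-.02),vel=.08)
    q=.02
    for _ in range(3):
        r=(f0-fz(robot,6)); print(" q",q,"rest load",round(r,2))
        if r<.15: break
        q=min(q+r/80,.07); robot.move_straight(P3(0,ZC-q),vel=.06)
    robot.grip(.5); z=ZC-q
    robot.move_straight(P3(0,max(z+.06,.19)),vel=.15); robot.sleep(2.2)
    return q
def reading(robot,tag,c):
    f=robot.grab_frame("scene");t=robot.grab_frame("top")
    cv2.imwrite(f"pics/{tag}.png",cv2.resize(f["image"][200:350,250:450,::-1],None,fx=4,fy=4))
    for g in(f,t):
        X=cloud(g);m=cmask(g,c)&(np.hypot(X[...,0]-SEAT[0],X[...,1]-SEAT[1])<.06)&(X[...,2]>.06)
        P=X[m];a=np.percentile(P,[2,50,98],axis=0);print(" grip",len(P),"xyz50",a[1],"z98",a[2,2],"q~",.194-a[2,2],"rect",rect(P))
    print(" pointer px: see pic; t",robot.sense()["t"])
E
python3 - <<'E'
from h import *
from plant import robot
np.set_printoptions(precision=4,suppress=True)
release(robot,.15,4.4);reading(robot,"ry","yellow")
E
```

```text
q 0.02 rest load 3.09
 q 0.058683194749568485 rest load -0.08
 grip 371 xyz50 [0.5572 0.1026 0.1248] z98 0.14152826272370458 q~ 0.05247173727629542 rect (array([0.5543, 0.0996]), (65.29205322265625, 13.109972953796387), -5.061363220214844)Traceback (most recent call last):
  File "<stdin>", line 4, in <module>
  File "h.py", line 72, in reading
    P=X[m];a=np.percentile(P,[2,50,98],axis=0);print(" grip",len(P),"xyz50",a[1],"z98",a[2,2],"q~",.194-a[2,2],"rect",rect(P))
             ~~~~~~~~~~~~~^^^^^^^^^^^^^^^^^^^^
    return _quantile_unchecked(
        a, q, axis, out, overwrite_input, method, keepdims, weights)
    return _ureduce(a,
                    func=_quantile_ureduce_func,
    ...<5 lines>...
                    overwrite_input=overwrite_input,
                    method=method)
    r = func(a, **kwargs)
    result = _quantile(arr,
                       quantiles=q,
    ...<2 lines>...
                       out=out,
                       weights=wgt)
    slices_having_nans = np.isnan(arr[-1, ...])
                                  ~~~^^^^^^^^^
IndexError: index -1 is out of bounds for axis 0 with size 0
```

View pics/ry.png

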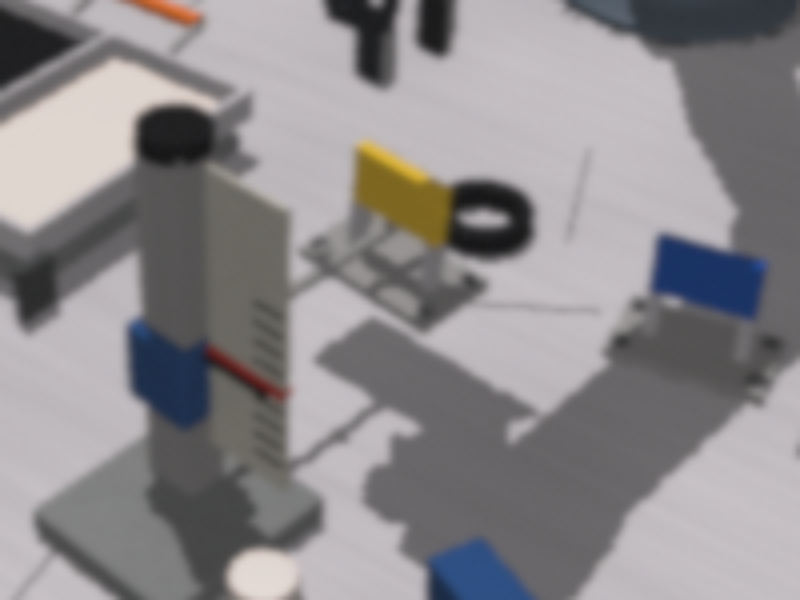

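Pointer sits very near/slightly below the red line, around crop (250,385). I'll measure it numerically against the empty frame, and view an enlarged crop.

```bash
cat >> h.py <<'E'
def carr(f):
    "row centroid and top/bottom of the blue carriage in the scene view, and its ray height on the column's vertical"
    m=cmask(f,"blue");m[:230]=0;m[320:]=0;m[:,:278]=0;m[:,304:]=0
    v,u=np.nonzero(m); return len(v),u.mean(),v.mean(),v.min(),v.max()
def qof(f,f0):
    # pixel shift -> metres at the carriage's depth
    a,b=carr(f0),carr(f)
    X=np.array([.735,.083,.16])
    pr=lambda z:(lambda c:c[1]/c[2]*f["fy"]+f["cy"])(f["R"]@np.array([.735,.083,z])+f["t"])
    z0=.158;z=np.linspace(0,.1,1001);r=np.array([pr(z0-x)-pr(z0) for x in z])
    return np.interp(b[2]-a[2],r,z),a,b
E
python3 - <<'E'
from h import *
from plant import robot
np.set_printoptions(precision=4,suppress=True)
e=dict(np.load("scene0.npz"));fs=[robot.grab_frame("scene") for _ in range(4)]
for f in fs: print(qof(f,e))
A=np.mean([f["image"] for f in fs],0).astype(np.uint8)
E=e["image"]
im=np.hstack([cv2.resize(q[255:325,295:328],None,fx=8,fy=8,interpolation=cv2.INTER_CUBIC) for q in(E,A)])
cv2.imwrite("pics/ptr.png",im[:,:,::-1]);np.savez("ry.npz",**fs[0])
D=A.astype(int)
for u in(304,308,312,316): print(u,[tuple(D[v,u]) for v in range(284,304)])
print(robot.sense()["t"])
E
```

```text
(np.float64(0.052485648334704864), (376, np.float64(291.0691489361702), np.float64(273.79521276595744), np.int64(260), np.int64(287)), (343, np.float64(292.0728862973761), np.float64(293.5597667638484), np.int64(280), np.int64(306)))
(np.float64(0.05277592392527166), (376, np.float64(291.0691489361702), np.float64(273.79521276595744), np.int64(260), np.int64(287)), (344, np.float64(292.0901162790698), np.float64(293.6656976744186), np.int64(280), np.int64(306)))
(np.float64(0.05257676852506591), (376, np.float64(291.0691489361702), np.float64(273.79521276595744), np.int64(260), np.int64(287)), (344, np.float64(292.0668604651163), np.float64(293.59302325581393), np.int64(280), np.int64(306)))
(np.float64(0.052619712768063126), (376, np.float64(291.0691489361702), np.float64(273.79521276595744), np.int64(260), np.int64(287)), (345, np.float64(292.05797101449275), np.float64(293.60869565217394), np.int64(280), np.int64(306)))
304 [(np.int64(106), np.int64(103), np.int64(97)), (np.int64(106), np.int64(100), np.int64(94)), (np.int64(105), np.int64(89), np.int64(84)), (np.int64(105), np.in
[... 2765 characters left out ...]
p.int64(95), np.int64(90)), (np.int64(100), np.int64(98), np.int64(92)), (np.int64(92), np.int64(90), np.int64(85)), (np.int64(84), np.int64(82), np.int64(77)), (np.int64(90), np.int64(88), np.int64(83)), (np.int64(101), np.int64(95), np.int64(89)), (np.int64(106), np.int64(87), np.int64(82)), (np.int64(105), np.int64(65), np.int64(60)), (np.int64(98), np.int64(41), np.int64(38)), (np.int64(83), np.int64(30), np.int64(29)), (np.int64(68), np.int64(42), np.int64(40)), (np.int64(68), np.int64(60), np.int64(57)), (np.int64(76), np.int64(73), np.int64(70)), (np.int64(87), np.int64(85), np.int64(81)), (np.int64(98), np.int64(96), np.int64(90)), (np.int64(100), np.int64(97), np.int64(92))]
26.3333
```

View pics/ptr.png

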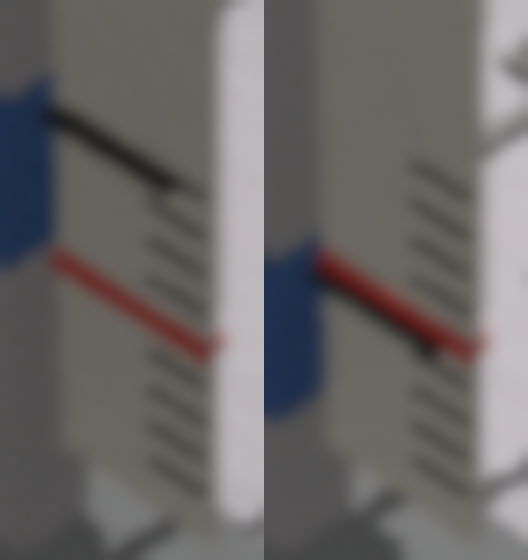

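Black pointer lies just below the red line (right half: black at ~(400,335) under red at (400,315)), q≈0.0526. Yellow therefore goes in the black lane.

```bash
cat >> h.py <<'E'
PAN=np.array([.548,-.2475]); FL=.0355
def unhook(robot,q):
    robot.move_straight(P3(0,ZC-q),vel=.1); robot.grip(0.0,60); print(" regrip",robot.sense()["opening"])
    robot.move_straight(P3(0,ZC+.017),vel=.1); robot.move_straight(P3(-.085,ZC+.017),vel=.1)
    robot.move_straight(P3(-.085,.25),vel=.2)
def place(robot,lane,dx):
    x,y=PAN[0]+dx,PAN[1]+(.0655 if lane=="white" else -.0655)
    robot.goto([x,y,.2],O(0)); robot.move_straight([x,y,FL+GZ+.012],vel=.12)
    c=robot.move_straight([x,y,FL+GZ-.004],vel=.03,contact_N=3); print(" placed contact",c,robot.sense()["tcp_pos"])
    robot.grip(.45); robot.move_straight([x,y,.2],vel=.2); print(" t",robot.sense()["t"])
E
python3 - <<'E'
from h import *
from plant import robot
np.set_printoptions(precision=4,suppress=True)
for n in("scene","top"):
    f=dict(np.load(n+"0.npz"));X=cloud(f);m=(X[...,2]>.1)&(X[...,0]>.4)&(X[...,0]<.95)&(X[...,1]<-.08)&(X[...,1]>-.5);print(n,np.percentile(X[m],[2,50,98],axis=0))
unhook(robot,.0526)
place(robot,"black",.066)
robot.grip(1.0)
f=robot.grab_frame("wrist");cv2.imwrite("pics/w4.png",f["image"][:,:,::-1]);np.savez("w4.npz",**f)
E
```

```text
scene [[ 0.8019 -0.3719  0.121 ]
 [ 0.8298 -0.2629  0.2051]
 [ 0.8804 -0.1596  0.2175]]
top [[ 0.7946 -0.3748  0.1939]
 [ 0.8149 -0.2684  0.2117]
 [ 0.8488 -0.1625  0.2225]]
 regrip 0.10525678834916376
 placed contact True [ 0.6146 -0.3133  0.0822]
 t 34.3417
```

View pics/w4.png

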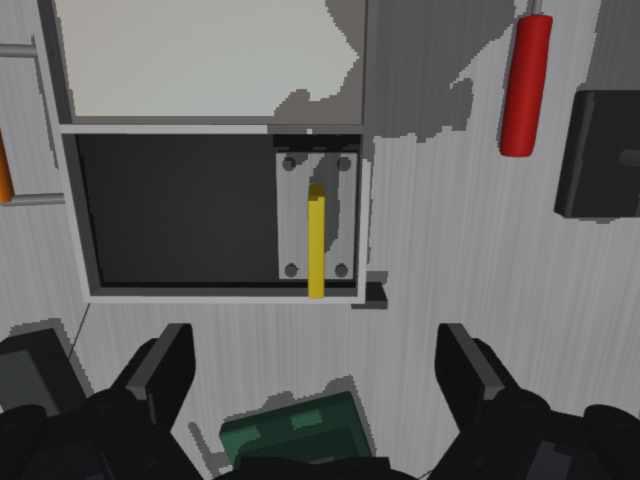

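Yellow plate lies in the black lane (plate at px 277-357 × 152-278), next to the far wall. Checking flatness, then picking green.

```bash
python3 - <<'E'
from h import *
from plant import robot
np.set_printoptions(precision=4,suppress=True)
f=dict(np.load("w4.npz"));X=cloud(f)
for n,(u,v) in dict(tl=(300,165),bl=(300,268),tr=(332,165),br=(332,272),grip=(316,188),floorL=(150,200),floor2=(250,160),white=(150,60),rimfar=(364,260),div=(200,129)).items(): print(n,np.nanmedian(X[v-2:v+3,u-2:u+3].reshape(-1,3),0))
p,y=find(robot,"green")
print(pick(robot,p,y))
E
```

```text
tl [ 0.6032 -0.2739  0.0451]
bl [ 0.6024 -0.3552  0.0451]
tr [ 0.6268 -0.2738  0.0449]
br [ 0.6279 -0.3583  0.0451]
grip [ 0.6149 -0.2817  0.0957]
floorL [ 0.4861 -0.3019  0.0369]
floor2 [ 0.5653 -0.2711  0.0374]
white [ 0.4983 -0.2017  0.037 ]
rimfar [ 0.652  -0.345   0.0543]
div [ 0.5341 -0.2478  0.0543]
green [(array([0.4458, 0.3774]), 12.663411140441895, (60.39930725097656, 10.84935474395752)), (array([0.4407, 0.3744]), 12.739938735961914, (62.77627182006836, 7.164644718170166))]
W 3.2929427593012144 open 0.1041445026283528 tcp [0.4433 0.3759 0.21  ] t 41.1917
(0.2840080139326064, 3.2929427593012144)
```

Yellow lies flat (all corners 0.045, floor 0.037). Green is gripped; hang it.

```bash
sed -i 's/^PAN=.*/PAN=np.array([.545,-.2475]); FL=.037/; s/    for g in(f,t):/    np.savez(tag+".npz",**f); print("QOF",qof(f,dict(np.load("scene0.npz"))))\n    for g in(f,):/' h.py; python3 - <<'E'
from h import *
from plant import robot
np.set_printoptions(precision=4,suppress=True)
hang(robot,.28,3.3);release(robot,.2,3.3);reading(robot,"rg","green")
f=dict(np.load("rg.npz"));im=np.hstack([cv2.resize(f["image"][200:350,250:450],(560,420)),cv2.resize(f["image"][255:325,295:328],(198,420),interpolation=cv2.INTER_CUBIC)])
cv2.imwrite("pics/rg2.png",im[:,:,::-1])
E
```

```text
in, f -0.6801050504566657 [0.5517 0.0964 0.1731]
 q 0.02 rest load 1.8
 q 0.04245776147105458 rest load 0.12
QOF (np.float64(0.04293949961223176), (376, np.float64(291.0691489361702), np.float64(273.79521276595744), np.int64(260), np.int64(287)), (340, np.float64(291.9088235294118), np.float64(290.0558823529412), np.int64(277), np.int64(302)))
 grip 322 xyz50 [0.5576 0.1028 0.1341] z98 0.15092980097809586 q~ 0.04307019902190415 rect (array([0.5561, 0.1019]), (61.25661087036133, 14.97575569152832), -0.7034530639648438)
 pointer px: see pic; t 49.3583
```

View pics/rg2.png

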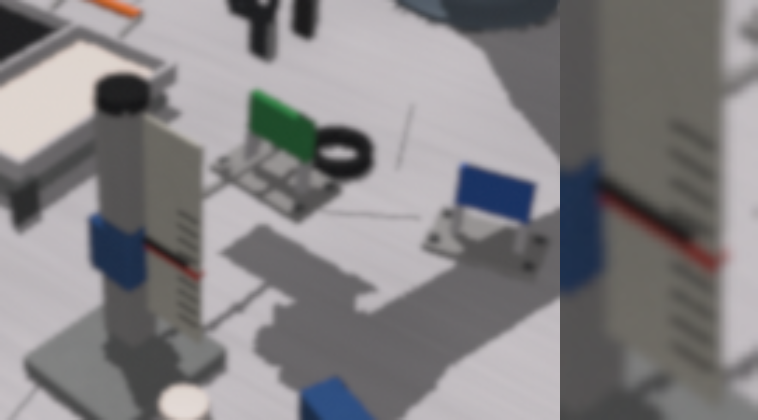

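Green: pointer just above the red line (black above red in the zoom), q≈0.043, so it goes in the white lane. Then find and pick blue.

```bash
python3 - <<'E'
from h import *
from plant import robot
np.set_printoptions(precision=4,suppress=True)
unhook(robot,.043)
place(robot,"white",.066); robot.grip(1.0)
f=robot.grab_frame("wrist");X=cloud(f);z=X[...,2]
m=(abs(z-FL-.008)<.006)&(abs(X[...,0]-.61)<.045)&(abs(X[...,1]+.182)<.055);g=cmask(f,"green")&(z>.09)&(X[...,0]<.66)&(X[...,1]<-.1)
print("plate z",np.percentile(z[m],[5,50,95]),"grip",rect(X[g]),np.percentile(z[g],95))
p,y=find(robot,"blue")
print(pick(robot,p,y))
E
```

```text
regrip 0.10118637200108067
 placed contact True [ 0.6115 -0.1825  0.0814]
 t 56.7833
plate z [0.0439 0.0452 0.0479] grip (array([ 0.6118, -0.1829]), (65.48954010009766, 9.459207534790039), -0.18564605712890625) 0.11815195561133866
blue [(array([0.4366, 0.2467]), 11.092337608337402, (61.04117202758789, 12.919286727905273))]
W 3.444150794129396 open 0.09808647663290021 tcp [0.4366 0.2466 0.21  ] t 62.8167
(-0.05464123150116453, 3.444150794129396)
```

```bash
python3 - <<'E'
from h import *
from plant import robot
np.set_printoptions(precision=4,suppress=True)
hang(robot,0.,3.4);release(robot,.1,3.4);reading(robot,"rb","blue")
f=dict(np.load("rb.npz"));im=np.hstack([cv2.resize(f["image"][200:350,250:450],(560,420)),cv2.resize(f["image"][255:325,295:328],(198,420),interpolation=cv2.INTER_CUBIC)])
cv2.imwrite("pics/rb2.png",im[:,:,::-1])
E
```

```text
in, f 0.08350465335485469 [0.5517 0.0964 0.1731]
 q 0.02 rest load 2.14
 q 0.04679133821245157 rest load 0.21
 q 0.049402359547514 rest load -0.12
QOF (np.float64(0.04487370511750256), (376, np.float64(291.0691489361702), np.float64(273.79521276595744), np.int64(260), np.int64(287)), (342, np.float64(291.8859649122807), np.float64(290.7690058479532), np.int64(277), np.int64(303)))
 grip 414 xyz50 [0.557  0.0933 0.1373] z98 0.5206346584524025 q~ -0.3266346584524025 rect (array([0.5555, 0.0966]), (112.22228240966797, 38.07627868652344), 18.689529418945312)
 pointer px: see pic; t 71.2
```

View pics/rb2.png

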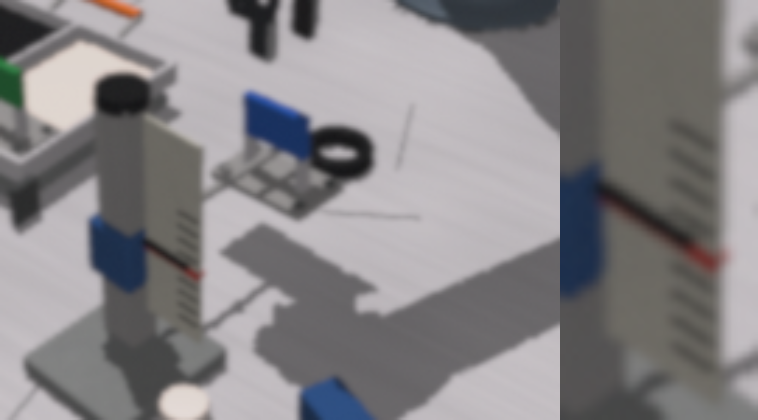

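Blue: black pointer just above the red line (shift 17.0 px against 18.3 px to the line), q≈0.045, so it goes in the white lane. Next I place it and look at the handle.

```bash
python3 - <<'E'
from h import *
from plant import robot
np.set_printoptions(precision=4,suppress=True)
print("again",qof(robot.grab_frame("scene"),dict(np.load("scene0.npz")))[0])
unhook(robot,.045)
place(robot,"white",-.006)
x,y=.388,-.248
robot.goto([x,y,.2],O(0));robot.grip(.6)
f=robot.grab_frame("wrist");cv2.imwrite("pics/w5.png",f["image"][:,:,::-1]);np.savez("w5.npz",**f)
X=cloud(f);z=X[...,2];h=cv2.cvtColor(f["image"],cv2.COLOR_RGB2HSV)
o=(h[...,0]>4)&(h[...,0]<16)&(h[...,1]>130)&(z>.045)&(z<.08);print("handle",rect(X[o]),np.percentile(X[o],[5,50,95],axis=0),o.sum(),robot.sense()["tcp_pos"])
for n in("scene","top"):
    g=robot.grab_frame(n);cv2.imwrite(f"pics/{n}6.png",g["image"][:,:,::-1]);X=cloud(g);z=X[...,2];h=cv2.cvtColor(g["image"],cv2.COLOR_RGB2HSV)
    o=(h[...,0]>4)&(h[...,0]<16)&(h[...,1]>130)&(X[...,1]<0)&(X[...,0]>.25)&(z>.045)&(z<.075)
    if o.sum()>9:print(n,rect(X[o]))
E
```

```text
again 0.04476255625938656
 regrip 0.10265245184780517
 placed contact True [ 0.5395 -0.1817  0.0814]
 t 78.6333
handle (array([ 0.3901, -0.2475]), (100.41618347167969, 13.145614624023438), -0.2244110107421875) [[ 0.3837 -0.2913  0.063 ]
 [ 0.3899 -0.2431  0.0662]
 [ 0.3958 -0.2014  0.0678]] 2468 [ 0.3886 -0.2478  0.1999]
scene (array([ 0.3921, -0.2463]), (93.28924560546875, 11.764089584350586), 0.4045064449310303)
top (array([ 0.3881, -0.2293]), (30.946922302246094, 9.166667938232422), 6.162964820861816)
```

View pics/w5.png

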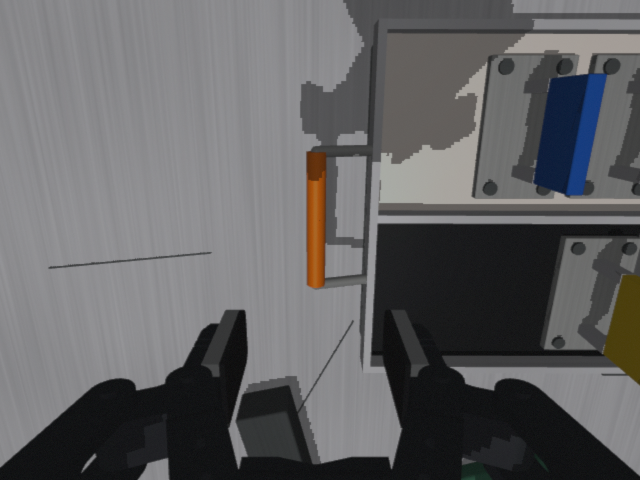

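Handle at px (316,220), measured at (0.390,−0.2475) and 100 mm long as specified. All three plates sit in their lanes. Grip and tip.

```bash
python3 - <<'E'
from h import *
from plant import robot
np.set_printoptions(precision=4,suppress=True)
robot.grip(.4)
B=np.array([.390,.060]);H=np.array([.667,.030]);y=-.2475;OFF=-.032
d=B-H
robot.move_straight([B[0],y,.10],vel=.15)
print("c",robot.move_straight([B[0],y,B[1]+OFF],vel=.08,contact_N=8))
robot.grip(0.0,60);s=robot.sense();print("open",s["opening"],s["wrist_force"],s["tcp_pos"])
def at(th):
    c,n=np.cos(th),np.sin(th);return [H[0]+d[0]*c+d[1]*n,y,H[1]-d[0]*n+d[1]*c+OFF]
if s["opening"]>.1:
    for a in range(5,26,5):
        robot.move_straight(at(np.radians(a)),vel=.06);print(a,robot.sense()["wrist_force"])
    t0=robot.sense()["t"];fs={n:robot.grab_frame(n) for n in("scene","top")}
    robot.sleep(3.5)
    cv2.imwrite("pics/tip.png",fs["scene"]["image"][:,:,::-1])
    for n,f in fs.items():
        X=cloud(f);h=cv2.cvtColor(f["image"],cv2.COLOR_RGB2HSV);m=(X[...,0]>.45)&(X[...,0]<.57)&(X[...,1]<-.265)&(X[...,1]>-.36)&(h[...,2]<60)&(X[...,2]>.03)&(X[...,2]<.16)
        P=X[m]
        if len(P)>20:
            q=np.polyfit(P[:,0],P[:,2],1);print(n,"tilt",np.degrees(np.arctan(-q[0])),len(P))
    print("held",robot.sense()["t"]-t0,robot.sense()["tcp_pos"],robot.sense()["opening"])
    for a in(20,15,10,5,0): robot.move_straight(at(np.radians(a)),vel=.06)
    print(robot.sense()["wrist_force"])
    robot.grip(.4);robot.move_straight([B[0],y,.10],vel=.1);robot.move_straight([B[0],y,.25],vel=.2)
f=robot.grab_frame("wrist");cv2.imwrite("pics/w7.png",f["image"][:,:,::-1])
q=robot.sense();print(q["t"])
E
```

```text
c False
open 0.14156520368022787 [-2.1177  1.6458  5.5299] [ 0.3896 -0.2476  0.0285]
5 [-3.0787 -2.0491 -6.6272]
10 [-3.6369 -3.358  -7.6734]
15 [-3.5369 -3.7589 -7.6134]
20 [-2.839  -3.8576 -6.1947]
25 [-5.3464 -2.7203 -3.0296]
scene tilt 25.0297713818216 819
top tilt 26.104219603040807 232
held 3.5999999999999943 [ 0.4276 -0.2476  0.1429] 0.14083446855254864
[-6.1456 -1.7568  3.226 ]
93.6083
```

Tilt measured at 25–26° and held for 3.6 s. Clear the arm away for a final check.

```bash
python3 - <<'E'
from h import *
from plant import robot
np.set_printoptions(precision=4,suppress=True)
robot.goto([.3,.45,.3],O(0.5)); robot.sleep(.5)
for n in("scene","top"):
    f=robot.grab_frame(n);cv2.imwrite(f"pics/{n}9.png",f["image"][:,:,::-1]);X=cloud(f);z=X[...,2];h=cv2.cvtColor(f["image"],cv2.COLOR_RGB2HSV)
    pan=(X[...,0]>.43)&(X[...,0]<.67)&(X[...,1]<-.11)&(X[...,1]>-.39)
    for c in("yellow","green","blue"):
        m=cmask(f,c)&pan&(z>.08);P=X[m];print(n,c,rect(P) if len(P)>5 else None,np.percentile(P[:,2],98) if len(P) else 0)
    for lane,(a,b) in dict(white=(-.235,-.13),black=(-.365,-.26)).items():
        m=(X[...,0]>.45)&(X[...,0]<.5)&(X[...,1]>a)&(X[...,1]<b)&(z<.06);print(lane,"floor",np.median(z[m]))
im=np.hstack([cv2.imread("pics/scene9.png")[170:330,130:330],cv2.imread("pics/top9.png")[140:300,300:500]]);cv2.imwrite("pics/fin.png",cv2.resize(im,None,fx=2,fy=2))
print(robot.sense()["t"])
E
```

```text
scene yellow (array([ 0.6174, -0.3118]), (68.22979736328125, 16.430255889892578), -3.4394302368164062) 0.1172128522803664
scene green (array([ 0.6192, -0.1825]), (68.83430480957031, 11.93109130859375), 0.0) 0.11649792268594135
scene blue (array([ 0.5588, -0.1822]), (69.07740783691406, 12.278238296508789), -0.6019210815429688) 0.11718708096838959
white floor 0.035799720691858425
black floor 0.03563298407286389
top yellow (array([ 0.617 , -0.3145]), (64.91849517822266, 9.219477653503418), 0.6167827248573303) 0.12245778238746348
top green (array([ 0.6157, -0.1838]), (60.67362976074219, 6.5326995849609375), 0.9309062361717224) 0.12372241292137297
top blue (array([ 0.5567, -0.1826]), (63.63285446166992, 7.425599575042725), 0.11322653293609619) 0.1219601777407114
white floor 0.037857212830428755
black floor 0.038260582019829924
96.7083
```

View pics/fin.png

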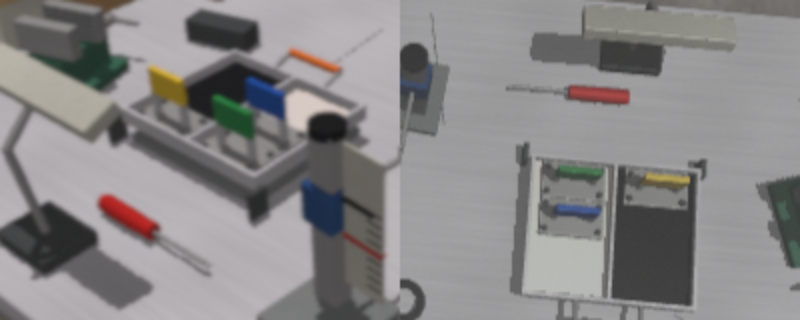

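The pan is level. Yellow lies in the black lane (655,180), green and blue in the white lane (580,172; 578,210), and the hook is empty at the top.

```bash
python3 -c "
from plant import robot
robot.close_job()"
```

```text
the job is handed in; nothing more can be done
```

The job is done and handed in at about 97 s of the 210 s allowed; no verdict was reported.

Red was absent, so I weighed three plates in the order yellow, green, blue:

| Plate | Hook travel (line at 0.049 m) | Pointer | Lane |
|---|---|---|---|
| Yellow | about 0.053 m | below the line | black |
| Green | about 0.043 m | above the line | white |
| Blue | about 0.045 m | above the line | white |

I then tipped the pan by its handle, held it for 3.6 s and lowered it level. The scene camera put the tilt at 25.0° and the top camera at 26.1°.

**Last checks:** All three plates lie flat in their lanes, the floor is level at 0.036–0.038 m, and the hook is empty at its stop.

**What went wrong or disagreed:**
- **First grasp:** the first grasp of yellow closed above its lug. Both cameras showed the shut fingertips about 15 mm behind the reported TCP, not 11 mm ahead of it as stated. I lowered the grip height and every later grasp held.
- **Yellow's load:** wrist force suggested about 0.058 m of travel against 0.053 m from the image. Both are below the line, so the lane is the same.
- **Blue's load:** while I lowered it, wrist force suggested 0.047–0.049 m, almost on the line. I went by the pointer image, which showed it clearly above.
- **Other objects:** I checked these only by eye in parts of the last pictures, not by measurement.

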